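# Find the post flange that the go gauge passes and fit it over the rail tube

## Robot

A 6-joint arm with a two-finger parallel gripper is mounted at the origin on a cart in front of the work surface, level with it; the furniture and walls round the work are solid. World frame = base frame: x ahead of the robot, y to its left, z up, the work surface at z = 0. Lengths are in mm, angles in rad, forces in N, time in s.
With the tool pointing down it reaches from about 350 to 975 mm from the base axis. Payload 4.9 kg.
Tool frame: the origin (TCP) lies on the mounting face of the last link; the fingertips stand 173 mm ahead of it and the grasp point (between the pads) lies robot.hold_point_z ahead of it (robot.hold_point_z is the distance from the TCP to the grasp point, in mm); z points along the fingers, y is the line along which they close (so a half turn about z gives the same grasp; the last joint's range is limited). The gripper opens to 85 mm and grips with 20 to 120 N. Pads are 22 mm wide; open, the fingers measure 114 mm over their backs; the gripper's body (76 mm by 85 mm) begins 54 mm behind the grasp point. The pads swing forward as they close: fully open they stand 13 mm farther back than shut.
Start: joints at [-1.273, 0.053, 1.613, -0, 1.476, -0.119], TCP at [253.016, -571.477, 404.704] pointing down, gripper open.
Joint ranges: [-3.01, 3.01], [-1.01, 2.22], [0.06, 2.58], [-1.02, 4.17], [0.09, 2.62], [-3.14, 3.14]. Speed limits (rad/s): [2.57, 2.57, 3.14, 3.14, 3.14, 3.14].

## Interface

Orientations are given as [roll, pitch, yaw] about the fixed x, y, z axes, in that order (R = Rz(yaw) Ry(pitch) Rx(roll)).
In Python, from bench import robot gives the robot as it stands.
- The arm moves only by the tool play_rows, never from a script. Its argument "rows" is a list of rows, each a list of 3 entries, a list of its own where there are three numbers: the closure, from -1 (fully open) to 1 (shut), then the shift along the tool's x, y, z in mm, then the turn about the tool's z in rad. In form: [[hand, [dx, dy, dz], twist], ...]. A call has 1 to 20 rows; each row is the pose to reach, as a shift and turn from the pose commanded when the call began, along the tool's axes at that moment; what a row does not reach only later rows make up. A row lasts 1/8 s, in which the tool goes at most 62.5 mm and 10.7 degrees, less where a joint would pass 70% of its speed; a pose out of reach is approached as far as the arm can. A call with a gripper value outside its range is refused whole. The fingers move at their own pace and stop on an object; "grip_force" is the grip in N (left out, the last holds). Time passes only in rows, so rows that repeat a pose let the fingers close. It gives the time, the measured TCP pose, the force, the opening and the grip force at its end, in the units of the state.
- robot.observe(): the state, without advancing time (a new reading comes with each control period).
- robot.snapshot(name): name is "scene" or "top" or "wrist"; returns a dict with "image" (420x560x3 uint8, red, green, blue), "range_z" (420x560 float32, mm along the optical axis (not along the pixel's ray), 0 where there is no reading), "fx", "fy", "cx", "cy" (pixels), "rvec" (rotation vector, rad) and "tvec" (3), from world to camera coordinates, as OpenCV has them; the wrist camera has in their place "hand_eye" (4x4, takes a point from camera to tool coordinates, whose origin is the TCP and whose axes are the flange's). Camera axes: x right, y down, z forward; pixel columns grow to the right and rows downward; lengths in mm; the calibration is good to about 2 mm. The wrist camera is an equidistant fisheye: a pixel r from the principal point sees the ray r / f radians off the axis. A picture is of the moment at which its call begins: read the wrist's pose just before it.
- robot.sign_off(): hands the job in; it is judged then, once.
Trained networks look in the newest picture that a camera, given by its name, has taken for a name from the list of things; names that differ only in an ending like _2 or _b are one class to them, and where a whole thing is asked for, a point or a joint stands for the part that bears it (a point fixed in the world has none). Each returns a list of dicts, best first, with "p" (0 to 1); they miss things now and then, are a little off and sometimes report something else, mostly with a low value. They report only what shows in the picture. A call takes as long as a camera call. They do not tell look-alikes from the thing itself.
- robot.silhouettes(camera, label): "pixels" (420x560 bool, what is visible of it) and "xy" ([column, row] in pixels, amid what is visible of it).
- robot.pinpoint(camera, label): "xy" ([column, row] in pixels: a listed point, or the origin of a listed thing).
The state is a dict: "time_s": time; "joint_pos": joint angles; "dq": joint speeds; "effort": joint torques, N m; "ee_pos": TCP position; "ee_rot": TCP orientation; "wrist_force": force on the tool from outside, world axes, zero at the start; "ft_torque": the same for the moment, N m; "width": finger opening in mm; "gripper_force": force on a finger pad.
Only numpy, scipy, OpenCV 4.12 (cv2) and the standard library are available. Lean on these libraries where they do the work, as an engineer would, in place of code of your own. Each camera call takes 0.05 s, during which the arm holds its last target. There are 200 camera calls.

## Task

Powder coat has run inside the bores of two of the three post flanges on the plywood board. Find the clean one by trying the steel go gauge in them, never forcing it: it must go right in until its collar lies on the flange. Then stand the gauge back in its wooden stand, and slide that flange down over the upright rail tube until it lies flat on the oak foot, leaving the other two in their pockets.

Things in the scene. Friction and masses are not known exactly. Their poses are not given: they have to be found in the camera images.
- gauge: steel go plug gauge, 0.2 kg, upright in the stand's middle hole. Origin: centre of the nose's flat lower end, z up its axis. Nose 20 mm diameter, 30 mm long, end bevelled 1.5 mm; stop collar 32 mm diameter at z 30 to 35 mm; hexagonal handle 22 mm across flats at z 35 to 87 mm, green band at 72 to 80 mm. One pair of flats faces its x axis, the others 60 and 120 degrees round
- gauge_handle (a point): point on the gauge's axis 65 mm above the end of the nose, in the handle: a good height for the grip
- stand: dark wooden block 56 x 104 x 36 mm (x, y, z), fixed, with a 23 mm hole right through its middle for the gauge and a smaller empty hole on either side. Origin: centre of the underside. Put away, the gauge hangs by its collar on the block's top, the end of its nose 6 mm above the table
- board: plywood board 92 x 270 x 16 mm (x, y, z), fixed, origin at the centre of its underside. Three square pockets, 58 mm wide and 7 mm deep, in a row along its y axis at -84, 0 and +84 mm, hold the flanges in any order
- flange_a: one of three grey steel post flanges alike from outside, 0.25 kg, with 1 mm of play in its pocket: square plate 56 x 56 x 6 mm, on it a round boss 32 mm in diameter (39 at its foot, below 10 mm), top 44 mm above the underside. The bore goes right through. Origin: centre of the underside; x, y along the plate's sides
- flange_b: another of the three flanges, as flange_a
- flange_c: another of the three flanges, as flange_a
- flange_a_mouth (a point): centre of the mouth of the bore at the top of the boss of flange_a, z up. The bore is 21.6 mm wide. In the clean flange the gauge goes in 30 mm, until its collar lies on the boss; in the two others a ledge of hard coating deep in the bore (opening 14 mm) stops it 16 mm below the mouth
- flange_b_mouth (a point): centre of the mouth of the bore at the top of the boss of flange_b, z up; clean or not, as told for flange_a_mouth
- flange_c_mouth (a point): centre of the mouth of the bore at the top of the boss of flange_c, z up; clean or not, as told for flange_a_mouth
- rail_foot: square oak foot 96 x 96 x 22 mm, fixed, with an upright steel rail tube, 20 mm in diameter with a 1.5 mm bevel, in its middle. Origin: centre of the foot's underside; the wood's top is 22 mm and the tube's end 62 mm above it
- rail_top (a point): centre of the upper end of the rail tube, z up
- masking_tape: roll of masking tape lying flat, 104 mm across and 25 mm high, a bystander; origin at the centre of its underside
- tape_measure: yellow tape measure, 36 x 78 x 64 mm, a bystander; origin at the centre of its underside
There are look-alikes about, which are no part of the job. What is shaped like the flange_b but pink is not meant.

How it is judged:
By the outcome, as a careful person would: the job done as asked, in the order asked, and still so for the second after the job is handed in, with the robot touching nothing.
It also fails if it takes over 72 s, if anything falls off the work surface, if the arm or the gripper's body presses on something with over 40 N, if the wrist force passes 120 N, or if a joint passes its speed limit or range.

## Working session

There is one attempt and no reset: what is moved stays moved. The work goes in short steps, Python scripts to look and compute and a tool call to move; the robot and the scene stay as the last step left them, time stands still between calls to the robot, and variables do not carry over. Pictures are saved under pics/ and viewed, at most 10 in all, crops included, and the job is handed in when it is done.

Besides the shell and the picture viewer there is one more tool, called after "Emit:" as name(argument=value, ...) on one line, values as JSON. play_rows: Moves the arm, as the interface text tells. Its arguments: {"type":"object","properties":{"rows":{"type":"array"},"grip_force":{"type":"number"}},"required":["rows"]}

```bash
mkdir -p pics; cat > h.py <<'E'
import numpy as np, cv2
from bench import robot
from scipy.spatial.transform import Rotation as Rn
def px2w(s,u,v,z=None):
    R,_=cv2.Rodrigues(np.array(s["rvec"],float)); t=np.array(s["tvec"],float).ravel()
    d=np.array([(u-s["cx"])/s["fx"],(v-s["cy"])/s["fy"],1.])
    C=-R.T@t; w=R.T@d
    if z is None:
        k=s["range_z"][int(round(v)),int(round(u))]
    else: k=(z-C[2])/w[2]
    return C+k*w
def cloud(s):
    R,_=cv2.Rodrigues(np.array(s["rvec"],float)); t=np.array(s["tvec"],float).ravel()
    v,u=np.mgrid[:420,:560]; k=s["range_z"]
    P=np.stack([(u-s["cx"])/s["fx"]*k,(v-s["cy"])/s["fy"]*k,k],-1)
    return (P-t)@R
def save(n,im): cv2.imwrite(f"pics/{n}.png",cv2.cvtColor(np.ascontiguousarray(im),cv2.COLOR_RGB2BGR))
E
python3 - <<'E'
from h import *
np.set_printoptions(precision=1,suppress=True)
print(robot.hold_point_z, robot.observe())
for c in("top","scene"):
    s=robot.snapshot(c); save(c,s["image"]); np.save(c+".npy",cloud(s))
    for n in["gauge","stand","board","flange_a","rail_foot","masking_tape","tape_measure"]:
        for r in robot.silhouettes(c,n)[:5]:
            m=r["pixels"]; P=cloud(s)[m]; P=P[s["range_z"][m]>0]
            print(c,n,round(r["p"],2),np.array(r["xy"]),m.sum(),np.median(P,0),P.max(0),P.min(0))
    for n in["gauge_handle","flange_a_mouth","rail_top"]:
        for r in robot.pinpoint(c,n)[:5]:
            print(c,n,round(r["p"],2),np.array(r["xy"]),px2w(s,*r["xy"],{"g":65+6,"f":53,"r":62}[n[0]]))
E
```

```text
154.70000000000002 {'time_s': 0.0, 'joint_pos': array([-1.3,  0.1,  1.6,  0. ,  1.5, -0.1]), 'dq': array([ 0.,  0., -0.,  0., -0.,  0.]), 'effort': array([ -0. , -39.4, -37. ,  -0. ,   0. ,  -0. ]), 'ee_pos': array([ 252.9, -571.2,  403.5]), 'ee_rot': array([-3.1, -0. ,  0.4]), 'wrist_force': array([ 0.6, -0.4,  0.7]), 'ft_torque': array([ 0. , -0. , -0.1]), 'gripper_force': 0.0, 'width': 85.45614801665549}
top gauge 0.72 [129.  225.4] 231 [509.8 344.1  77.2] [532.  386.8  99.1] [496.8 334.5   6.5]
top gauge 0.43 [138.9 230.3] 1009 [508.3 337.1  35.4] [540.5 401.9  94.6] [484.2 296.9  -5.4]
top stand 0.69 [139.5 229.6] 1066 [507.6 337.4  35.4] [546.  416.5  93.5] [484.  296.9  -5.4]
top stand 0.17 [214.8 246.9] 578 [473.4 158.8  15.9] [507.6 191.9  57.2] [445.  129.4   5.4]
top board 0.79 [252.3 244.5] 2985 [489.6  77.7  15.4] [560.5 219.8  22.5] [422.2 -61.7  -2.1]
top flange_a 0.87 [360.1 278.1] 558 [ 399.1 -178.9    6.4] [ 428.6 -153.2   49. ] [ 372.5 -213.1   -3.1]
top flange_a 0.85 [215.  249.3] 576 [473.4 157.7  16. ] [507.6 191.8  57.2] [445.3 127.3   5.4]
top flange_a 0.76 [2
[... 1883 characters left out ...]
.5  86.7  17.5] [524.8 110.5  55.4] [458.7  46.4   9.1]
scene rail_foot 0.83 [345.1 154.6] 948 [ 506.5 -266.8   21.1] [ 564.2 -222.8   64.9] [ 459.8 -329.9   -3.4]
scene masking_tape 0.97 [174.8 244.3] 961 [737.6 235.2  21.6] [811.  283.   29.1] [688.  166.   -4.5]
scene masking_tape 0.18 [298.  215.2] 426 [500.7   4.9  17.8] [540.1  27.1  55.4] [475.5 -37.3  10. ]
scene tape_measure 0.78 [210.  212.3] 492 [686.2 124.4  51.7] [757.6 139.   66.5] [661.6  62.6  -1. ]
scene gauge_handle 0.5 [205.9 311.9] [517.5 349.1  71. ]
scene gauge_handle 0.5 [288.5 229.9] [483.8  79.7  71. ]
scene flange_a_mouth 0.55 [285.3 229.1] [498.2  71.3  53. ]
scene rail_top 0.56 [349.3 143.5] [ 501.5 -271.8   62. ]
```

View pics/top.png

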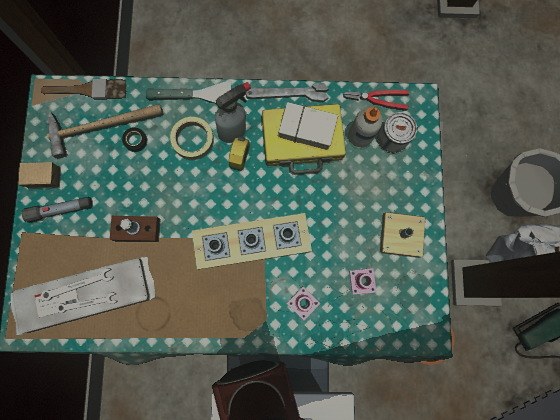

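View pics/scene.png

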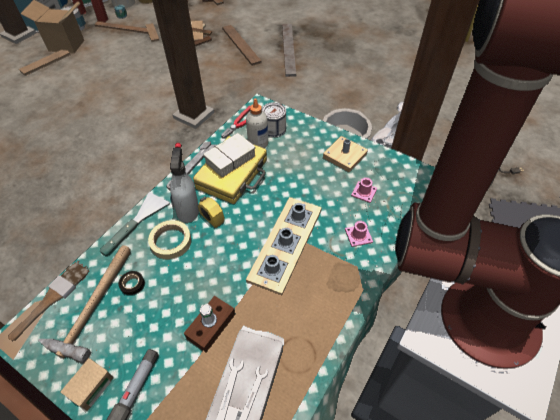

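```bash
python3 - <<'E'
from h import *
np.set_printoptions(precision=4,suppress=True)
s=robot.snapshot("wrist"); save("w0",s["image"]); print({k:s[k] for k in s if k not in("image","range_z")})
o=robot.observe(); print(o["ee_pos"],o["ee_rot"])
# orientations from top cloud
P=np.load("top.npy").reshape(-1,3)
def box(n,lo,hi):
    q=P[np.all((P>lo)&(P<hi),1)]; r=cv2.minAreaRect(q[:,:2].astype(np.float32)); print(n,len(q),r,q[:,:2].mean(0))
box("board",[400,-90,11],[580,240,22]); box("stand",[470,270,31],[570,430,40]); box("foot",[440,-350,18],[580,-200,26])
box("tube",[440,-350,55],[580,-200,70]);box("gauge",[470,270,80],[570,430,110])
for y in(160,78,-3): box("fl",[440,y-35,46],[540,y+35,60])
E
```

```text
{'fx': 325.19226210127806, 'fy': 325.19226210127806, 'cx': 277.65100593509493, 'cy': 210.0204606573315, 'hand_eye': array([[ 0.0003, -0.9661, -0.2581, 66.5493],
       [ 1.    ,  0.0003, -0.0001,  0.951 ],
       [ 0.0002, -0.2581,  0.9661, 29.943 ],
       [ 0.    ,  0.    ,  0.    ,  1.    ]])}
[ 253.0063 -571.4681  404.6857] [-3.1416  0.      0.4168]
board 3855 ((490.3351135253906, 78.47303771972656), (92.94363403320312, 270.3528137207031), 9.92016887664795) [489.2349  78.9966]
stand 864 ((512.3799438476562, 349.6916198730469), (56.189998626708984, 104.58484649658203), 0.2546177804470062) [511.3433 347.3291]
foot 1452 ((510.7581481933594, -278.14984130859375), (96.64053344726562, 96.31278991699219), 83.54988861083984) [ 509.7827 -277.847 ]
tube 40 ((511.1066589355469, -278.5867614746094), (18.573410034179688, 20.1093807220459), 52.48665237426758) [ 510.3312 -277.7884]
gauge 111 ((511.8695373535156, 349.2304382324219), (22.320608139038086, 23.286441802978516), 79.99508666992188) [511.7471 347.7044]
fl 97 ((474.90478515625, 160.78099060058594), (31.12645721435547, 29.920576095581055), 46.289283752441406) [474.6346 160.709 ]
fl 96 ((490.03497314453125, 77.85729217529297), (31.00467300415039, 30.58453369140625), 46.14915466308594) [490.1688  78.2973]
fl 95 ((504.0580139160156, -4.4481964111328125), (30.545108795166016, 31.01056671142578), 42.257808685302734) [504.12    -4.5743]
```

Top view: the board (252,243) holds three grey flanges at (215,246), (252,240) and (288,234). The gauge stands in its stand at (130,226), and the rail foot is at (404,235). The look-alikes are the pink flanges at (304,302) and (363,281), which aren't on the board, and the dark ring at (134,138). I choose the grey flanges in the pockets and the gauge in the stand, then move above the gauge for a close look.

Emit:
play_rows(rows=[[-1,[610,-737,33],-1.33],[-1,[610,-737,33],-1.33],[-1,[610,-737,33],-1.33],[-1,[610,-737,33],-1.33],[-1,[610,-737,33],-1.33],[-1,[610,-737,33],-1.33],[-1,[610,-737,33],-1.33],[-1,[610,-737,33],-1.33],[-1,[610,-737,33],-1.33],[-1,[610,-737,33],-1.33],[-1,[610,-737,33],-1.33],[-1,[610,-737,33],-1.33],[-1,[610,-737,33],-1.33],[-1,[610,-737,33],-1.33],[-1,[610,-737,33],-1.33],[-1,[610,-737,33],-1.33],[-1,[610,-737,33],-1.33],[-1,[610,-737,33],-1.33]], grip_force=40)

```text
time_s: 3.4
ee_pos: [512.4, 348.3, 371.8]
ee_rot: [-3.141, 0.001, 1.746]
wrist_force: [-0.6, -0.3, -1.1]
width: 85.6
gripper_force: 0.0
```

```bash
cat >> h.py <<'E'
def wrist():
    o=robot.observe(); s=robot.snapshot("wrist")
    T=np.eye(4); T[:3,:3]=Rn.from_euler("xyz",o["ee_rot"]).as_matrix(); T[:3,3]=o["ee_pos"]
    s["T"]=T@np.array(s["hand_eye"]); s["tool"]=T
    return s,o
def rays(s):
    v,u=np.mgrid[:420,:560]; x=u-s["cx"]; y=v-s["cy"]; r=np.hypot(x,y)+1e-9; th=r/s["fx"]
    return np.stack([np.sin(th)*x/r,np.sin(th)*y/r,np.cos(th)],-1)
def wcloud(s):
    d=rays(s); d=d/d[...,2:]; P=d*s["range_z"][...,None]
    return P@s["T"][:3,:3].T+s["T"][:3,3]
def wpx(s,P):  # world->pixel
    q=np.linalg.inv(s["T"])@np.append(P,1); r=np.hypot(*q[:2]); th=np.arctan2(r,q[2])
    return s["cx"]+s["fx"]*th*q[0]/r, s["cy"]+s["fx"]*th*q[1]/r
def onplane(s,u,v,z):
    x=u-s["cx"];y=v-s["cy"];r=np.hypot(x,y)+1e-9;th=r/s["fx"]
    d=s["T"][:3,:3]@np.array([np.sin(th)*x/r,np.sin(th)*y/r,np.cos(th)]); C=s["T"][:3,3]
    return C+(z-C[2])/d[2]*d
E
python3 - <<'E'
from h import *
np.set_printoptions(precision=3,suppress=True)
s,o=wrist(); print(o["time_s"],o["ee_pos"],o["ee_rot"],o["joint_pos"])
im=s["image"]; save("w1",cv2.resize(im[100:320,160:400],None,fx=2.5,fy=2.5,interpolation=cv2.INTER_CUBIC))
P=wcloud(s); c=s["T"][:3,3]
for n in("gauge","stand"):
  for r in robot.silhouettes("wrist",n)[:2]:
    m=r["pixels"]; q=P[m]; print(n,r["p"],r["xy"],m.sum(),np.median(q,0),np.percentile(q[:,2],[5,95]))
for lo,hi in((88,99),(31,37),(38,44)):
    q=P[(P[...,2]>lo)&(P[...,2]<hi)&(np.hypot(P[...,0]-512,P[...,1]-349)<80)]
    print(lo,len(q),q.mean(0),cv2.minAreaRect(q[:,:2].astype(np.float32)))
for r in robot.pinpoint("wrist","gauge_handle")[:2]: print(r,onplane(s,*r["xy"],71))
print(wpx(s,[512,349,93]))
E
```

```text
3.4 [512.378 348.264 371.764] [-3.141  0.001  1.746] [ 0.477  0.062  1.659 -0.     1.421  0.302]
gauge 0.88 [277.1, 197.6] 1172 [513.939 354.632  93.553] [41.394 97.017]
stand 0.71 [278.7, 176.7] 4854 [513.299 361.343  36.829] [34.91  38.055]
88 686 [514.646 350.482  95.167] ((514.820556640625, 349.7091979980469), (21.916568756103516, 24.392475128173828), 16.349140167236328)
31 2783 [512.835 352.262  36.271] ((489.0674743652344, 349.92529296875), (103.95934295654297, 107.96159362792969), 89.52579498291016)
38 734 [492.727 355.405  40.691] ((487.1561279296875, 352.0084228515625), (99.70941925048828, 109.56766510009766), 89.64625549316406)
{'xy': [283.9, 199.2], 'p': 0.57} [518.836 351.113  71.   ]
(np.float64(275.40853657475037), np.float64(206.58859640281145))
```

View pics/w1.png

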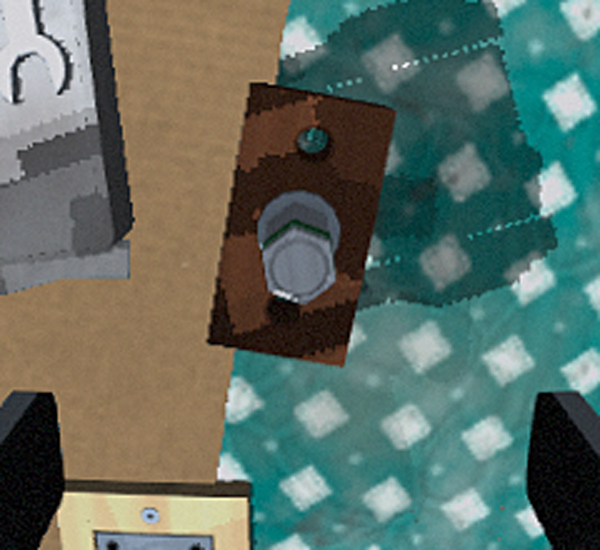

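The crop shows the steel hex gauge, green band visible, in the middle hole. Its top is centred at crop (299,261), full image (279.6,204.4), and its flats already face the fingers. Descending to grip it.

Emit:
play_rows(rows=[[-1,[1.2,2.8,50],0],[-1,[1.2,2.8,100],0],[-1,[1.2,2.8,146],0],[-1,[1.2,2.8,146],0],[-1,[1.2,2.8,146],0],[0,[1.2,2.8,146],0],[1,[1.2,2.8,146],0],[1,[1.2,2.8,146],0],[1,[1.2,2.8,146],0],[1,[1.2,2.8,146],0],[1,[1.2,2.8,146],0]], grip_force=50)

```text
time_s: 4.97
ee_pos: [515.0, 351.3, 226.6]
ee_rot: [-3.141, -0.0, 1.747]
wrist_force: [-3.6, 0.1, 5.4]
width: 21.9
gripper_force: 48.9
```

Emit:
play_rows(rows=[[1,[0,0,-15],0],[1,[0,0,-60],0],[1,[0,0,-114],0],[1,[-60,-23,-114],0],[1,[-120,-46,-114],0],[1,[-179,-70,-114],0],[1,[-179,-70,-114],0],[1,[-179,-70,-114],0],[1,[-179,-70,-114],0]])

```text
time_s: 6.1
ee_pos: [477.6, 163.4, 340.0]
ee_rot: [3.141, -0.0, 1.748]
wrist_force: [-0.3, -1.0, -2.0]
width: 21.7
gripper_force: 49.9
```

```bash
python3 - <<'E'
from h import *
np.set_printoptions(precision=2,suppress=True)
s,o=wrist(); print(o["time_s"],o["ee_pos"],o["ee_rot"],o["width"],o["wrist_force"])
im=s["image"]; save("w2",cv2.resize(im[100:380,130:430],None,fx=2.,fy=2.,interpolation=cv2.INTER_CUBIC))
P=wcloud(s)
print(wpx(s,o["ee_pos"]-[0,0,288]))
for x,y in((477.5,162.5),(493,80),(507,-3)):
    m=(np.abs(P[...,2]-53)<5)&(np.hypot(P[...,0]-x,P[...,1]-y)<28); q=P[m]
    if len(q)>20: print(x,y,len(q),q.mean(0),cv2.minEnclosingCircle(q[:,:2].astype(np.float32)),cv2.minAreaRect(q[:,:2].astype(np.float32)))
for r in robot.pinpoint("wrist","flange_a_mouth")[:3]: print(r,onplane(s,*r["xy"],53))
for r in robot.pinpoint("wrist","gauge")[:3]: print(r,onplane(s,*r["xy"],o["ee_pos"][2]-220))
E
```

```text
6.1 [477.64 163.43 339.98] [ 3.14 -0.    1.75] 21.72431828514297 [-0.26 -0.99 -1.96]
(np.float64(275.52563013732345), np.float64(205.00592872765296))
477.5 162.5 616 [477.13 163.29  53.37] ((477.8023376464844, 160.76400756835938), 16.020374298095703) ((477.38189697265625, 162.3035888671875), (31.6295108795166, 28.341415405273438), 13.944904327392578)
{'xy': [274.3, 238.5], 'p': 0.9} [478.07 159.01 119.98]
```

View pics/w2.png

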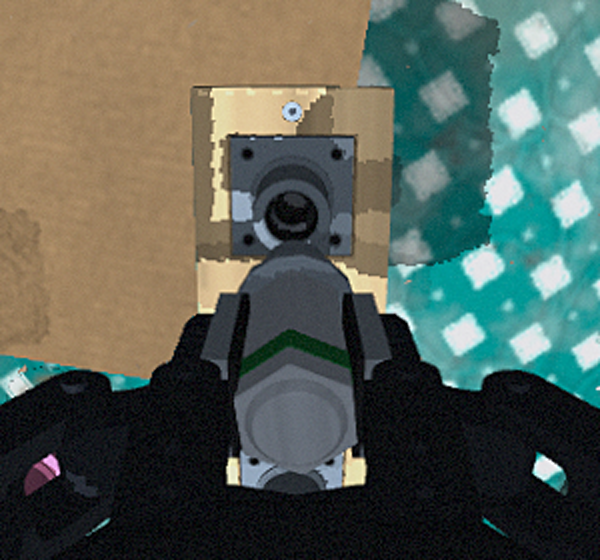

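The bore of the first flange is at crop (291,215), full image (275.5,207.5), about 2.5 mm along tool -x from the gripper axis. The gauge is held upright. Lowering its nose just into the mouth.

Emit:
play_rows(rows=[[1,[-2.5,-0.2,30],0],[1,[-2.5,-0.2,58],0],[1,[-2.5,-0.2,63],0],[1,[-2.5,-0.2,65],0],[1,[-2.5,-0.2,67],0],[1,[-2.5,-0.2,69],0],[1,[-2.5,-0.2,71],0],[1,[-2.5,-0.2,72],0]], grip_force=30)

```text
time_s: 7.25
ee_pos: [479.0, 160.5, 272.6]
ee_rot: [3.139, -0.001, 1.747]
wrist_force: [-8.4, 0.3, 20.1]
width: 21.8
gripper_force: 51.7
```

Emit:
play_rows(rows=[[1,[0,0,-8],0],[1,[0,-1.2,-8],0],[1,[0,-1.2,-8],0],[1,[0,-1.2,-8],0]])

```text
time_s: 7.75
ee_pos: [476.2, 159.8, 275.0]
ee_rot: [-3.14, 0.0, 1.747]
wrist_force: [-0.7, -0.2, -2.5]
width: 21.8
gripper_force: 49.9
```

```bash
python3 - <<'E'
from h import *
np.set_printoptions(precision=2,suppress=True)
s,o=wrist(); print(o["time_s"],o["ee_pos"],o["ee_rot"],o["width"],o["wrist_force"],o["ft_torque"])
im=s["image"]; save("w3",cv2.resize(im[140:340,190:370],None,fx=3.,fy=3.,interpolation=cv2.INTER_CUBIC))
P=wcloud(s)
q=P[(np.abs(P[...,2]-53)<3)&(np.hypot(P[...,0]-477.5,P[...,1]-161)<22)]; print(len(q),cv2.minEnclosingCircle(q[:,:2].astype(np.float32)))
q=P[(np.abs(P[...,2]-15)<3)&(np.hypot(P[...,0]-477.5,P[...,1]-161)<44)]; print(len(q),cv2.minAreaRect(q[:,:2].astype(np.float32)))
E
```

```text
7.75 [476.18 159.76 275.  ] [-3.14  0.    1.75] 21.812246771390203 [-0.74 -0.2  -2.47] [0.02 0.03 0.03]
662 ((477.73297119140625, 161.53211975097656), 16.05832290649414)
6388 ((476.1435546875, 167.7324981689453), (87.75141143798828, 73.97891998291016), 10.566108703613281)
```

View pics/w3.png

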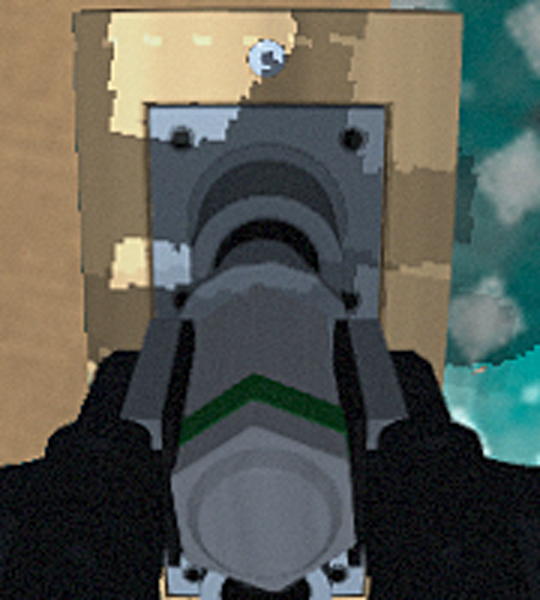

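The nose hangs 2 mm above the boss. The bore centre is near crop (268,267) and the nose near (262,280), so the nose is about 2 mm low in tool x and 1.4 mm low in tool y. Correcting this and retrying gently.

Emit:
play_rows(rows=[[1,[2.2,1.4,0],0],[1,[2.2,1.4,0],0],[1,[2.2,1.4,2],0],[1,[2.2,1.4,3.5],0],[1,[2.2,1.4,5],0],[1,[2.2,1.4,6],0],[1,[2.2,1.4,7],0],[1,[2.2,1.4,7],0]])

```text
time_s: 8.8
ee_pos: [477.3, 162.2, 268.5]
ee_rot: [-3.141, -0.0, 1.747]
wrist_force: [-1.5, 0.0, -2.4]
width: 21.8
gripper_force: 49.9
```

It is in the bore with no force. Continuing gently to just past the ledge depth.

Emit:
play_rows(rows=[[1,[0,0,3],0],[1,[0,0,6],0],[1,[0,0,9],0],[1,[0,0,10.5],0],[1,[0,0,12],0],[1,[0,0,13],0],[1,[0,0,14],0],[1,[0,0,14],0]])

```text
time_s: 9.8
ee_pos: [477.9, 162.5, 257.4]
ee_rot: [-3.141, -0.0, 1.747]
wrist_force: [-9.0, -1.2, 13.5]
width: 21.9
gripper_force: 51.8
```

It stopped at 16 mm, so the first flange is coated. Next is the middle flange.

Emit:
play_rows(rows=[[1,[0,0,-20],0],[1,[0,0,-40],0],[1,[-42,0,-40],0],[1,[-84,0,-40],0],[1,[-84,0,-30],0],[1,[-84,0,-23],0],[1,[-84,0,-20],0],[1,[-84,0,-18],0],[1,[-84,0,-16],0],[1,[-84,0,-15],0],[1,[-84,0,-14],0],[1,[-84,0,-13],0],[1,[-84,0,-13],0]])

```text
time_s: 11.42
ee_pos: [491.9, 79.6, 267.1]
ee_rot: [-3.141, -0.0, 1.747]
wrist_force: [-1.9, -0.4, -1.6]
width: 21.6
gripper_force: 50.0
```

Emit:
play_rows(rows=[[1,[0,0,3],0],[1,[0,0,6],0],[1,[0,0,8],0],[1,[0,0,9.5],0],[1,[0,0,11],0],[1,[0,0,12],0],[1,[0,0,13],0],[1,[0,0,13],0]])

```text
time_s: 12.42
ee_pos: [492.6, 79.7, 257.5]
ee_rot: [-3.14, -0.0, 1.747]
wrist_force: [-11.1, 0.8, 14.3]
width: 22.0
gripper_force: 52.0
```

The middle one is coated too. Trying the third.

Emit:
play_rows(rows=[[1,[0,0,-20],0],[1,[0,0,-40],0],[1,[-42,0,-40],0],[1,[-84,0,-40],0],[1,[-84,0,-30],0],[1,[-84,0,-23],0],[1,[-84,0,-20],0],[1,[-84,0,-18],0],[1,[-84,0,-16],0],[1,[-84,0,-15],0],[1,[-84,0,-14],0],[1,[-84,0,-13],0],[1,[-84,0,-13],0]])

```text
time_s: 14.05
ee_pos: [507.4, -2.9, 269.4]
ee_rot: [3.14, 0.001, 1.747]
wrist_force: [-1.5, -0.4, -2.2]
width: 22.4
gripper_force: 50.0
```

Emit:
play_rows(rows=[[1,[0,0,2],0],[1,[0,0,4],0],[1,[0,0,6],0],[1,[0,0,6],0]])

```text
time_s: 14.55
ee_pos: [506.7, -3.1, 261.1]
ee_rot: [-3.141, -0.0, 1.747]
wrist_force: [-0.8, -0.3, -1.9]
width: 21.7
gripper_force: 49.9
```

Emit:
play_rows(rows=[[1,[0,0,3],0],[1,[0,0,5],0],[1,[0,0,7],0],[1,[0,0,10],0],[1,[0,0,13],0],[1,[0,0,15],0],[1,[0,0,17],0],[1,[0,0,18],0],[1,[0,0,19],0],[1,[0,0,19.5],0],[1,[0,0,19.5],0]])

```text
time_s: 15.92
ee_pos: [507.1, -3.1, 243.6]
ee_rot: [-3.141, -0.0, 1.747]
wrist_force: [-6.2, 0.2, 7.5]
width: 21.7
gripper_force: 50.9
```

The gauge goes fully in: the collar seated at z 243.6, so the third flange is clean. Returning the gauge to the stand.

Emit:
play_rows(rows=[[1,[0,0,-20],0],[1,[0,0,-50],0],[1,[0,0,-80],0],[1,[347.5,70.2,-80],0],[1,[347.5,70.2,-80],0],[1,[347.5,70.2,-80],0],[1,[347.5,70.2,-80],0],[1,[347.5,70.2,-80],0],[1,[347.5,70.2,-80],0],[1,[347.5,70.2,-80],0],[1,[347.5,70.2,-80],0],[1,[347.5,70.2,-40],0],[1,[347.5,70.2,-22],0],[1,[347.5,70.2,-18],0],[1,[347.5,70.2,-15],0],[1,[347.5,70.2,-12],0],[1,[347.5,70.2,-9],0],[1,[347.5,70.2,-9],0]])

```text
time_s: 18.18
ee_pos: [515.8, 351.8, 254.8]
ee_rot: [3.14, -0.001, 1.747]
wrist_force: [-4.7, -2.4, 9.3]
width: 21.7
gripper_force: 50.8
```

Emit:
play_rows(rows=[[1,[0,0,-7],0],[1,[0,0,-7],0],[1,[0,0,-7],0],[1,[0,0,-7],0]])

```text
time_s: 18.68
ee_pos: [515.0, 351.2, 257.6]
ee_rot: [-3.141, 0.0, 1.747]
wrist_force: [-0.8, 0.6, -2.2]
width: 21.8
gripper_force: 49.9
```

```bash
python3 - <<'E'
from h import *
np.set_printoptions(precision=2,suppress=True)
s,o=wrist(); print(o["time_s"],o["ee_pos"],o["ee_rot"],o["width"],o["wrist_force"],o["ft_torque"])
im=s["image"]; save("w4",cv2.resize(im[140:340,190:370],None,fx=3.,fy=3.,interpolation=cv2.INTER_CUBIC))
P=wcloud(s)
q=P[(np.abs(P[...,2]-36)<3)&(np.abs(P[...,0]-515)<40)&(np.abs(P[...,1]-351)<65)]; print(len(q),cv2.minAreaRect(q[:,:2].astype(np.float32)),np.percentile(q,[1,99],axis=0))
E
```

```text
18.675 [514.99 351.18 257.63] [-3.14  0.    1.75] 21.76575068783377 [-0.8   0.56 -2.22] [0.01 0.01 0.01]
7553 ((514.9819946289062, 365.054931640625), (74.036376953125, 56.60282897949219), 89.75542449951172) [[487.43 334.17  35.02]
 [542.61 401.64  38.3 ]]
```

View pics/w4.png

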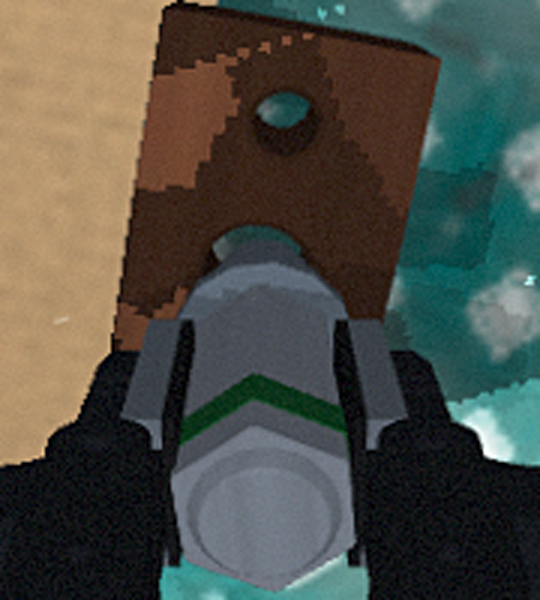

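The hole's visible arc peaks at crop (258,226), so its centre is near (258,279). The nose is slightly to tool +y of it. Nudging over and retrying.

Emit:
play_rows(rows=[[1,[-0.7,-0.7,0],0],[1,[-0.7,-0.7,1],0],[1,[-0.7,-0.7,2.5],0],[1,[-0.7,-0.7,4],0],[1,[-0.7,-0.7,5],0],[1,[-0.7,-0.7,6],0],[1,[-0.7,-0.7,7],0],[1,[-0.7,-0.7,7],0]])

```text
time_s: 19.73
ee_pos: [514.5, 350.4, 251.1]
ee_rot: [-3.141, 0.0, 1.747]
wrist_force: [0.2, -0.7, -2.1]
width: 22.2
gripper_force: 49.9
```

Emit:
play_rows(rows=[[1,[0,0,4],0],[1,[0,0,8],0],[1,[0,0,12],0],[1,[0,0,16],0],[1,[0,0,20],0],[1,[0,0,22],0],[1,[0,0,23.5],0],[1,[0,0,24.5],0],[1,[0,0,24.5],0]])

```text
time_s: 20.85
ee_pos: [514.6, 350.5, 226.7]
ee_rot: [3.142, -0.0, 1.747]
wrist_force: [0.2, 0.1, -2.0]
width: 21.6
gripper_force: 49.9
```

Emit:
play_rows(rows=[[1,[0,0,0.7],0],[0,[0,0,0.7],0],[-1,[0,0,0.7],0],[-1,[0,0,0.7],0],[-1,[0,0,0.7],0],[-1,[0,0,0.7],0],[-1,[0,0,-30],0],[-1,[0,0,-80],0],[-1,[0,0,-103],0],[-1,[-346.8,-69.6,-103],0],[-1,[-346.8,-69.6,-103],0],[-1,[-346.8,-69.6,-103],0],[-1,[-346.8,-69.6,-103],0],[-1,[-346.8,-69.6,-103],0],[-1,[-346.8,-69.6,-103],0],[-1,[-346.8,-69.6,-103],0],[-1,[-346.8,-69.6,-103],0]])

```text
time_s: 22.98
ee_pos: [506.8, -2.9, 329.7]
ee_rot: [3.141, -0.0, 1.747]
wrist_force: [-0.1, -0.2, -0.0]
width: 85.6
gripper_force: 0.0
```

```bash
python3 - <<'E'
from h import *
np.set_printoptions(precision=2,suppress=True)
s,o=wrist(); print(o["time_s"],o["ee_pos"],o["ee_rot"],o["width"])
P=wcloud(s)
q=P[(np.abs(P[...,2]-53)<3)&(np.hypot(P[...,0]-507,P[...,1]+3)<24)]; print(len(q),q.mean(0),cv2.minEnclosingCircle(q[:,:2].astype(np.float32)))
s=robot.snapshot("top"); P=cloud(s)
q=P[(P[...,2]>80)&(P[...,2]<110)&(np.hypot(P[...,0]-512,P[...,1]-349)<40)]; print("gauge",len(q),q.mean(0),q[:,2].max())
a=s["image"][190:260,90:330]; b=robot.snapshot("scene")["image"][190:360,180:420]
save("t2",np.vstack([cv2.resize(a,None,fx=2.4,fy=2.4),cv2.resize(b,None,fx=2.4,fy=2.4)]))
E
```

```text
22.975 [506.75  -2.87 329.71] [ 3.14 -0.    1.75] 85.56409622162528
719 [507.44  -3.99  53.61] ((507.5609130859375, -4.8507080078125), 16.077083587646484)
gauge 109 [513.04 347.37  92.63] 98.69235220368829
```

View pics/t2.png

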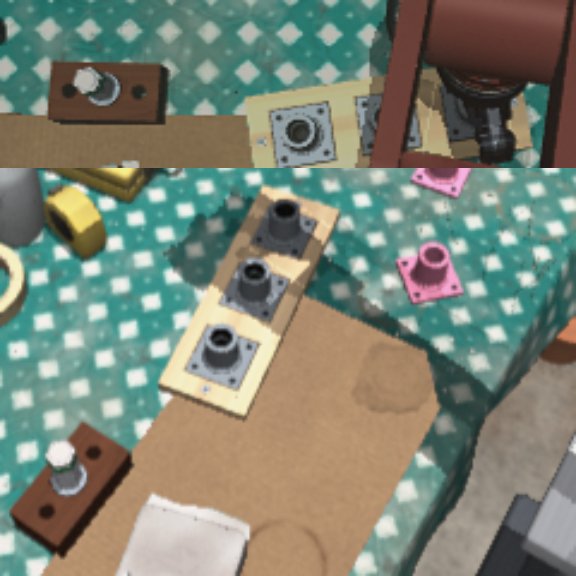

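The gauge is back upright in the stand's middle hole, at (88,80) in the top crop and (62,465) in the scene crop. Taking a quick closer look at the rail before fetching the flange.

Emit:
play_rows(rows=[[-1,[-271,-41.3,-8],0],[-1,[-271,-41.3,-8],0],[-1,[-271,-41.3,-8],0],[-1,[-271,-41.3,-8],0],[-1,[-271,-41.3,-8],0],[-1,[-271,-41.3,-8],0],[-1,[-271,-41.3,-8],0]])

```text
time_s: 24.0
ee_pos: [513.9, -275.6, 337.3]
ee_rot: [-3.141, -0.001, 1.749]
wrist_force: [0.3, 0.6, -0.4]
width: 85.1
gripper_force: 0.0
```

```bash
python3 - <<'E'
from h import *
np.set_printoptions(precision=2,suppress=True)
s,o=wrist(); print(o["time_s"],o["ee_pos"],o["ee_rot"],o["width"])
P=wcloud(s)
q=P[(np.abs(P[...,2]-62)<3)&(np.hypot(P[...,0]-513,P[...,1]+277)<24)]; print(len(q),q.mean(0),cv2.minEnclosingCircle(q[:,:2].astype(np.float32)))
q=P[(np.abs(P[...,2]-22)<3)&(np.hypot(P[...,0]-513,P[...,1]+277)<90)]; print(len(q),cv2.minAreaRect(q[:,:2].astype(np.float32)))
print(wpx(s,[*o["ee_pos"][:2],62]))
for r in robot.pinpoint("wrist","rail_top")[:2]: print(r,onplane(s,*r["xy"],62))
save("w5",cv2.resize(s["image"][130:290,190:370],None,fx=3.,fy=3.,interpolation=cv2.INTER_CUBIC))
E
```

```text
24.0 [ 513.87 -275.62  337.29] [-3.14 -0.    1.75] 85.12394946696126
227 [ 512.88 -278.92   61.93] ((512.8192138671875, -279.5718688964844), 10.156700134277344)
9892 ((513.2223510742188, -278.895263671875), (95.67408752441406, 96.36693572998047), 84.01854705810547)
(np.float64(275.75630170377804), np.float64(209.27822884367617))
{'xy': [274.1, 214.2], 'p': 0.57} [ 513.29 -279.78   62.  ]
```

View pics/w5.png

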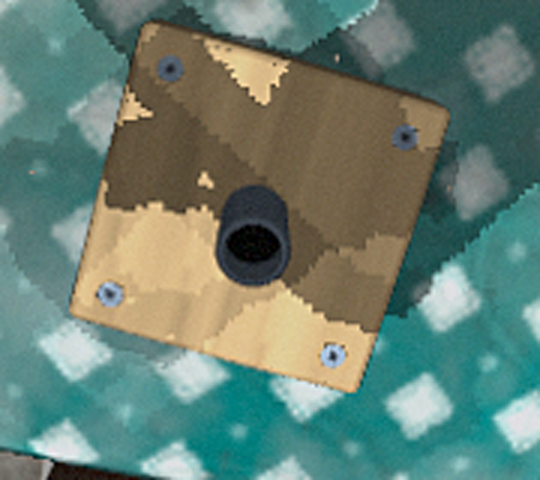

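The tube's end is at crop (253,252), full image (274.3,214), which puts it at about (512.6,-277.6) in the gripper's terms. Going back to grip the clean flange.

Emit:
play_rows(rows=[[-1,[271,41.3,8],0],[-1,[271,41.3,8],0],[-1,[271,41.3,8],0],[-1,[271,41.3,8],0],[-1,[271,41.3,8],0],[-1,[271,41.3,8],0],[-1,[271,41.3,60],0],[-1,[271,41.3,110],0],[-1,[271,41.3,143],0],[-1,[271,41.3,143],0],[-1,[271,41.3,143],0],[0,[271,41.3,143],0],[1,[271,41.3,143],0],[1,[271,41.3,143],0],[1,[271,41.3,143],0],[1,[271,41.3,143],0]], grip_force=70)

```text
time_s: 26.1
ee_pos: [506.5, -3.3, 195.8]
ee_rot: [-3.139, 0.0, 1.747]
wrist_force: [-6.8, -1.4, 9.0]
width: 30.7
gripper_force: 70.9
```

Emit:
play_rows(rows=[[1,[0,0,-10],0],[1,[0,0,-40],0],[1,[0,0,-74],0],[1,[-271.4,-42.3,-74],0],[1,[-271.4,-42.3,-74],0],[1,[-271.4,-42.3,-74],0],[1,[-271.4,-42.3,-74],0],[1,[-271.4,-42.3,-74],0],[1,[-271.4,-42.3,-74],0],[1,[-271.4,-42.3,-74],0],[1,[-271.4,-42.3,-63],0],[1,[-271.4,-42.3,-57],0],[1,[-271.4,-42.3,-54],0],[1,[-271.4,-42.3,-52],0],[1,[-271.4,-42.3,-50.5],0],[1,[-271.4,-42.3,-49],0],[1,[-271.4,-42.3,-48],0],[1,[-271.4,-42.3,-48],0]])

```text
time_s: 28.35
ee_pos: [512.4, -277.9, 242.4]
ee_rot: [-3.141, 0.0, 1.747]
wrist_force: [-4.8, -1.0, -0.2]
width: 30.7
gripper_force: 70.0
```

Emit:
play_rows(rows=[[1,[0,0,4],0],[1,[0,0,8],0],[1,[0,0,12],0],[1,[0,0,16],0],[1,[0,0,20],0],[1,[0,0,24],0],[1,[0,0,28],0],[1,[0,0,30],0],[1,[0,0,31.5],0],[1,[0,0,32.5],0],[1,[0,0,32.5],0]])

```text
time_s: 29.72
ee_pos: [512.3, -277.9, 210.0]
ee_rot: [-3.14, -0.0, 1.747]
wrist_force: [-5.5, -1.3, 0.5]
width: 30.6
gripper_force: 70.1
```

Emit:
play_rows(rows=[[1,[0,0,1],0],[1,[0,0,2],0],[1,[0,0,2.5],0],[1,[0,0,2.5],0]])

```text
time_s: 30.22
ee_pos: [512.4, -278.0, 208.8]
ee_rot: [-3.14, -0.001, 1.747]
wrist_force: [-9.2, 1.3, 8.4]
width: 30.9
gripper_force: 71.1
```

Seated: contact came at TCP 208.8, as expected. Releasing and backing off.

Emit:
play_rows(rows=[[1,[0,0,-1],0],[0,[0,0,-1],0],[-1,[0,0,-1],0],[-1,[0,0,-1],0],[-1,[0,0,-1],0],[-1,[0,0,-1],0],[-1,[0,0,-1],0],[-1,[0,0,-50],0],[-1,[0,0,-100],0],[-1,[0,0,-140],0],[-1,[0,0,-140],0],[-1,[0,0,-140],0]])

```text
time_s: 31.72
ee_pos: [512.4, -277.6, 346.9]
ee_rot: [-3.141, -0.001, 1.747]
wrist_force: [-1.2, 0.2, -0.6]
width: 85.8
gripper_force: 0.0
```

```bash
python3 - <<'E'
from h import *
np.set_printoptions(precision=2,suppress=True)
s,o=wrist(); print(o["time_s"],o["ee_pos"],o["width"])
P=wcloud(s)
for z in(66,28):
    q=P[(np.abs(P[...,2]-z)<3)&(np.hypot(P[...,0]-513,P[...,1]+278)<42)]; print(z,len(q),q.mean(0),cv2.minAreaRect(q[:,:2].astype(np.float32)),np.linalg.lstsq(np.c_[q[:,:2]-q[:,:2].mean(0),np.ones(len(q))],q[:,2],rcond=None)[0])
b=robot.snapshot("scene"); w=s["image"]
save("fin",np.vstack([cv2.resize(b["image"][120:360,180:400],None,fx=1.8,fy=1.8)[:, :396],cv2.resize(w[130:290,180:378],None,fx=2,fy=1)[:160,:396]]))
E
```

```text
31.725 [ 512.38 -277.6   346.85] 85.76668688531679
66 772 [ 513.65 -278.92   66.41] ((513.9210205078125, -279.08673095703125), (31.224945068359375, 31.565202713012695), 10.017561912536621) [ 0.   -0.   66.41]
28 1968 [ 512.54 -273.5    28.99] ((515.7034912109375, -281.18096923828125), (59.6660041809082, 60.897117614746094), 10.157670021057129) [-0.    0.   28.99]
```

View pics/fin.png

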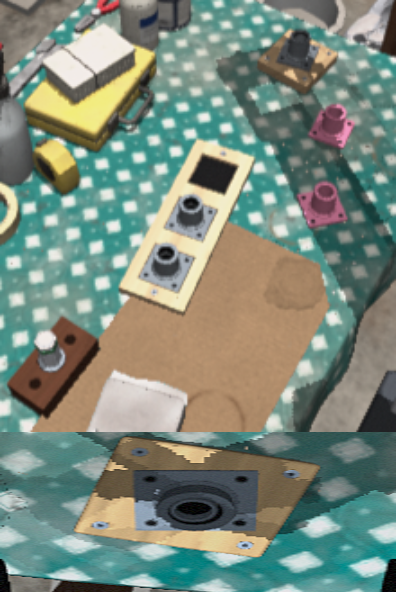

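The flange lies flat on the foot, at (300,55) in the picture, with its top level at 66 mm. The other two are in their pockets at (190,215) and (165,265), and the gauge is in its stand at (47,350). Handing in.

```bash
python3 -c "
from bench import robot
print(robot.sign_off())"
```

```text
the job is handed in; nothing more can be done
None
```

The job is done and handed in at about 32 s: the clean flange, in the board's right-hand pocket (nearest the rail foot), is flat on the oak foot, the gauge is back in its stand, and the two coated flanges are still in their pockets.

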